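Change the stone in the ratchet bench clamp

TASK

The flat stone held in the ratchet clamp is finished: press the clamp's release tab down so that the sprung jaw flies back, then lift the stone out and lay it gently, flat, in the wooden tray beside the small stone. Set the next stone (the thicker one on the table in front of the clamp) flat on the clamp's bed, its long way pointing from jaw to jaw, and pump the long lever in full strokes, letting it come right up each time, until the sprung jaw grips the stone firmly but its springs are not squeezed solid. Move the jaw by its two levers only, handle the stones gently and leave the tools and the small stone where they are.

Things in the scene. Friction and masses are not known exactly. Their poses are not given: they have to be found in the camera images.
- clamp: bench clamp bolted to the table, grey base 100 x 291 x 12 mm. Origin: on the table, under the middle of its dark steel stone bed (top 26 mm above the table, x -36 to 36, y -70 to 47 mm). Own +y: the way the sprung jaw advances; x across the bed; z up. From +y to -y: end jaw, stone space, sprung jaw, carriage, rack, housing (48 mm wide, y -122 to -208 mm, top 105 mm), pump lever
- jaw_plate: the sprung jaw; origin at the centre of the sprung jaw's rubber face (60 mm wide, 36 mm high), 46 mm above the table; with the jaw fully open it lies at y = -63 mm in the clamp's frame, 107 mm from the face of the fixed end jaw (y = +44 mm, 60 mm wide, top 68 mm above the table)
- carriage: grey block 62 mm wide and 20 mm thick behind the sprung jaw, on the front end of the rack; its origin is the clamp's origin when fully open
- rack (a joint): advance of the rack and sprung jaw towards the end jaw, m; 0 = fully open (a 5 to 7 N spring pulls it there), largest 0.057. It catches every 8 mm, at 0.007, 0.015, 0.023, 0.031, 0.039, 0.047, 0.055; it starts caught at 0.039 on the finished stone
- sprung_jaw (a joint): how far the jaw has been pushed back into its carriage against its springs, m: 0 = not touching anything, 0.016 = springs solid; force is about 3 N plus 0.7 N per mm. A firm grip reads 0.0015 to 0.0145
- pump_lever (a joint): pump lever, rad: 0 = up (its spring brings it back), 0.5 = fully down. Hinge along the clamp's x at y = -170, z = 90 mm. The jaw moves from about 0.18 rad on; the next tooth catches only past about 0.41 rad; a stroke never gains more than one tooth. Let it come back under 0.02 rad before the next stroke. Takes 3 to 10 N on the grip
- lever_grip (a point): top of the black rubber grip of the pump lever (grip 58 mm long, 30 mm wide, 14 mm thick), 105 mm from the hinge; at rest about 128 mm above the table at x = 0, y = -268 mm in the clamp's frame, fully down about 52 mm lower. Press it from above
- release_lever (a joint): release lever (the holding pawl's tail), rad: about 0 at rest, frees the rack above about 0.2, stop at 0.42; it works only while the pump lever is up, and springs back when let go. Takes about 5 N
- release_tab (a point): top of the ribbed steel thumb tab of the release lever (24 x 24 mm), outside the housing on its -x side, at x = -40, y = -209, z = 70 mm of the clamp's frame; press it straight down 12 to 20 mm. It pivots 54 mm further to +y. The pump lever's grip begins 25 mm to its +x side, higher up
- stone_done: the finished stone: flat grey, 53 x 72 x 17 mm, 0.09 kg; origin at the middle of its underside, long way along its own y, z up. Starts gripped in the clamp, its y along the clamp's y
- stone_next: the next stone: pale, thicker, 48 x 68 x 26 mm, 0.1 kg; origin at the middle of its underside, long way along its own y, z up. Starts on the table in front of the clamp
- tray: shallow open wooden tray with a cork lining, fixed to the table, 120 (own x) x 190 (own y) x 30 mm, walls 6 mm, lining top 14 mm above the table; origin at the middle of its underside. The small stone lies in its -y half; the +y half is free
- stone_small: small tan stone lying in the tray, 40 x 51 x 25 mm, origin at the middle of its underside; stays there
- loupe: small black and clear magnifier, 42 mm across, 40 mm high; bystander, leave it alone; origin at the middle of its underside
- brush_small: narrow flat brush with a red handle, 184 x 33 x 13 mm; bystander, leave it alone; origin at the middle of its underside
- polish_pot: low round pot with a white lid, 63 mm across, 34 mm high; bystander, leave it alone; origin at the middle of its underside

How it is judged (in metres and radians):
On the way, in this order (a step that is already met when the one before it is completed fails the run):
1. the release tab has been pressed and the sprung jaw has flown fully open (value of joint rack below 0.004 m), for 0.1 s.
2. the finished stone lies flat in the tray, let go (x of stone_done in the frame of tray between -0.045 and 0.045 m and y of stone_done in the frame of tray between -0.085 and 0.085 m and z of stone_done in the frame of tray below 0.024 m and angle between stone_done's own z axis and vertical below 0.35 rad and linear speed of stone_done below 0.03 m/s and contact force between the fingers and stone_done below 0.05 N), for 0.2 s.
3. the next stone lies flat on the bed between the open jaws, long way from jaw to jaw, let go (x of stone_next in the frame of clamp between -0.022 and 0.022 m and y of stone_next in the frame of clamp between -0.034 and 0.018 m and z of stone_next in the frame of clamp between 0.02 and 0.034 m and angle between stone_next's own z axis and vertical below 0.3 rad and angle between the y axis of stone_next and the y axis of clamp, either way round below 0.35 rad and linear speed of stone_next below 0.03 m/s and contact force between the fingers and stone_next below 0.05 N and value of joint rack below 0.004 m), for 0.2 s.
4. a first full stroke of the pump lever has moved the jaw by one tooth (value of joint pump_lever above 0.35 rad and value of joint rack above 0.006 m), for 0.02 s.
At the end, for the whole second after the job is handed in: Next stone flat (17 deg) on the bed within 22 mm of its centre line, long way within 20 deg of jaw-to-jaw, over 3 N from the sprung jaw, sprung jaw pushed back 1.5 to 14.5 mm and held by the ratchet, pump lever up; finished stone flat (20 deg) on the tray floor; both at rest, let go (all of step 2 and x of stone_next in the frame of clamp between -0.022 and 0.022 m and y of stone_next in the frame of clamp between -0.034 and 0.018 m and z of stone_next in the frame of clamp between 0.02 and 0.034 m and angle between stone_next's own z axis and vertical below 0.3 rad and angle between the y axis of stone_next and the y axis of clamp, either way round below 0.35 rad and linear speed of stone_next below 0.03 m/s and contact force between the fingers and stone_next below 0.05 N and value of joint sprung_jaw between 0.0015 and 0.0145 m and value of joint rack above 0.03 m and contact force between stone_next and jaw_plate above 3 N and value of joint pump_lever below 0.1 rad and velocity of joint rack below 0.01 m/s); the robot touches nothing.
It fails at once if a stone is dropped (moves faster than 0.7 m/s while not held) ((linear speed of stone_done above 0.7 m/s and contact force between the fingers and stone_done below 0.05 N) or (linear speed of stone_next above 0.7 m/s and contact force between the fingers and stone_next below 0.05 N)).
It fails at once if the fingers push the jaw or its carriage with more than 12 N instead of using the levers (contact force between the fingers and carriage above 12 N or contact force between the fingers and jaw_plate above 12 N).
It fails at once if a tool or the small stone is moved more than 30 mm (distance of any of loupe, brush_small, polish_pot, stone_small from where it was at the start of the episode above 0.03 m).
It also fails if it takes over 72 s, if anything falls off the work surface, if the arm or the gripper's body presses on something with over 40 N, if the wrist force passes 120 N, or if a joint passes its speed limit or range.

ROBOT

A 6-joint arm with a two-finger parallel gripper is mounted at the origin on a cart in front of the work surface, level with it; the furniture and walls round the work are solid. World frame = base frame: x ahead of the robot, y to its left, z up, the work surface at z = 0. Lengths are in mm, angles in rad, forces in N, time in s.
With the tool pointing down it reaches from about 350 to 950 mm from the base axis. Payload 17.4 kg.
Tool frame: the origin (TCP) lies on the centre line of the jaws, within the pads' length; the fingertips stand 19 mm ahead of it and the grasp point (between the pads) is the TCP (arm.nose_length is the distance from the TCP to the fingertips, in mm); z points along the fingers, y is the line along which they close (so a half turn about z gives the same grasp; the last joint's range is limited). The gripper opens to 93 mm and grips with 3 to 60 N. Pads are 15 mm wide; open, the fingers measure 128 mm over their backs; the gripper's body (75 mm by 188 mm) begins 65 mm behind the grasp point.
Start: joints at [-1.292, 0.116, 1.442, -0, 1.584, -0.038], TCP at [210.272, -641.419, 237.646] pointing down, gripper open.
Joint ranges: [-2.83, 2.83], [-0.83, 2.19], [0.07, 2.5], [-1.14, 4.28], [0.01, 3], [-2.97, 2.97]. Speed limits (rad/s): [1.89, 1.89, 2.22, 3.14, 3.14, 3.14].

INTERFACE

Orientations are given as a rotation vector (axis times angle).
In Python, from cell import arm gives the robot as it stands. Calls block until the motion is done:
- arm.move_ptp(position, orientation): joint-space move of the TCP to a pose.
- arm.movel(position, attitude=None, velocity=150): straight line of the TCP; attitude=None keeps the orientation; velocity is the mean speed in mm/s.
- arm.move_j(angles): joint-space move.
- arm.command_gripper(opening, strength=None): finger opening in mm; strength is the grip in N (None keeps the last); returns when the fingers have stopped.
- arm.dwell(seconds).
- arm.solve_ik(position, orientation): joint angles nearest the present ones, or None.
- arm.read_camera(name): name is "scene" or "side" or "wrist"; returns a dict with "frame" (420x560x3 uint8, red, green, blue), "z_map" (420x560 float32, mm along the optical axis (not along the pixel's ray), 0 where there is no reading), "intrinsics" (3x3 intrinsics, pixels), "view" (4x4, takes a point from world to camera coordinates). Camera axes: x right, y down, z forward; pixel columns grow to the right and rows downward; lengths in mm; the calibration is good to about 2 mm. A picture is of the moment at which its call begins.
A pose or a line that the arm cannot do raises arm.Unreachable and nothing moves.
- arm.finish_job(): hands the job in; it is judged then, once.
Trained networks look in the newest picture that a camera, given by its name, has taken for a name from the list of things; names that differ only in an ending like _2 or _b are one class to them, and where a whole thing is asked for, a point or a joint stands for the part that bears it (a point fixed in the world has none). Each returns a list of dicts, best first, with "p" (0 to 1); they miss things now and then, are a little off and sometimes report something else, mostly with a low value. They report only what shows in the picture. A call takes as long as a camera call.
- arm.spot_in(camera, query): "at" ([column, row] in pixels, amid what is visible of it).
- arm.outline_of(camera, query): "mask" (420x560 bool, what is visible of it) and "at" ([column, row] in pixels, amid what is visible of it).
Readings, each from a call of its own:
- arm.current_t(): time.
- arm.current_joint_positions(): joint angles.
- arm.current_joint_velocities(): joint speeds.
- arm.current_effort(): joint torques, N m.
- arm.current_tool_pos(): TCP position.
- arm.current_ee_rot(): TCP orientation.
- arm.current_force(): force on the tool from outside, world axes, zero at the start.
- arm.current_ft_torque(): the same for the moment, N m.
- arm.current_gripper_width(): finger opening in mm.
- arm.current_grasp_force(): force on a finger pad.
Only numpy, scipy, OpenCV 4.12 (cv2) and the standard library are available. Lean on these libraries where they do the work, as an engineer would, in place of code of your own. Each camera call takes 0.05 s, during which the arm holds its last target. There are 200 camera calls.

## Working session

There is one attempt and no reset: what is moved stays moved. The work goes in short steps, each a Python script; the robot and the scene stay as the last script left them, time stands still between calls to the robot, and variables do not carry over. Pictures are saved under pics/ and viewed, at most 10 in all, crops included, and the job is handed in when it is done.

```bash
mkdir -p pics; ls
cat > h.py <<'E'
import numpy as np, cv2
from cell import arm
def pts(cam, mask):
    z=cam['z_map']; K=np.array(cam['intrinsics']); V=np.array(cam['view'])
    r,c=np.nonzero(mask&(z>0)); d=z[r,c]
    P=np.stack([(c-K[0,2])*d/K[0,0],(r-K[1,2])*d/K[1,1],d,np.ones_like(d)])
    return (np.linalg.inv(V)@P)[:3].T
def save(cam,name): cv2.imwrite('pics/'+name,cam['frame'][:,:,::-1])
E
python3 - <<'E'
from h import *
ims=[]
for n in ['scene','side','wrist']:
    c=arm.read_camera(n); save(c,n+'0.png')
    for q in ['clamp','jaw_plate','carriage','pump_lever','release_lever','release_tab','lever_grip','stone_done','stone_next','tray','stone_small','loupe','brush_small','polish_pot']:
        o=arm.outline_of(n,q)
        if o and o[0]['p']>.3:
            P=pts(c,o[0]['mask'])
            if len(P)<5: print(n,q,'few');continue
            top=P[P[:,2]>np.percentile(P[:,2],95)-6]
            r=cv2.minAreaRect(top[:,:2].astype(np.float32))
            print(n,q,round(o[0]['p'],2),np.round(o[0]['at']),len(P),'med',np.median(P,0).round(),'toprect',np.round(r[0]),np.round(r[1]),round(r[2]),'z95',np.percentile(P[:,2],95).round(1))
    
print(arm.current_t(),arm.current_ee_rot())
E
```

```text
cell.py
pics
scene clamp 0.75 [267. 234.] 5231 med [598.  44.  39.] toprect [618. -91.] [ 50. 142.] 1 z95 108.4
scene jaw_plate 0.66 [240. 237.] 281 med [615. 104.  53.] toprect [623. 101.] [10. 60.] 87 z95 64.8
scene carriage 0.95 [252. 234.] 768 med [610.  78.  51.] toprect [623.  83.] [47. 61.] 87 z95 64.4
scene pump_lever 0.96 [312. 181.] 292 med [ 608. -118.  121.] toprect [ 608. -145.] [33. 29.] 83 z95 132.9
scene release_lever 0.44 [302. 213.] 143 med [581. -52.  62.] toprect [572. -72.] [19. 23.] 60 z95 77.1
scene release_tab 0.73 [304. 214.] 158 med [581. -61.  65.] toprect [574. -73.] [20. 26.] 65 z95 77.3
scene lever_grip 0.88 [316. 178.] 317 med [ 608. -121.  120.] toprect [ 608. -146.] [34. 29.] 83 z95 132.9
scene stone_done 0.62 [229. 251.] 371 med [613. 139.  41.] toprect [625. 143.] [50. 73.] 2 z95 43.0
scene stone_next 0.8 [348. 256.] 454 med [426. -23.  19.] toprect [431. -27.] [69. 36.] 66 z95 24.3
scene stone_small 0.95 [281. 297.] 463 med [427. 177.  34.] toprect [433. 169.] [35. 45.] 31 z95 38.5
scene loupe 0.58 [348. 233.] 394 med [ 494. -111.   28.] toprect [ 
[... 1003 characters left out ...]
oprect [624. 144.] [81. 48.] 90 z95 43.9
side stone_next 0.91 [331. 234.] 353 med [430. -18.  20.] toprect [429. -26.] [67. 38.] 78 z95 24.8
side tray 0.86 [320. 295.] 2834 med [447. 196.  16.] toprect [431. 260.] [120. 277.] 7 z95 31.1
side stone_small 0.59 [332. 286.] 467 med [434. 179.  33.] toprect [431. 172.] [37. 45.] 32 z95 39.2
side loupe 0.93 [305. 210.] 393 med [ 499. -107.   28.] toprect [ 499. -120.] [42. 41.] 52 z95 40.8
side brush_small 0.58 [287. 192.] 79 med [ 543. -214.    9.] toprect [ 597. -210.] [164.  13.] 5 z95 12.4
side polish_pot 0.62 [260. 307.] 990 med [550. 260.  35.] toprect [553. 267.] [101.  59.] 87 z95 37.0
2.25 [-3.10226009e+00 -4.95537948e-01  2.13069932e-05]
```

View pictures.

View pics/scene0.png

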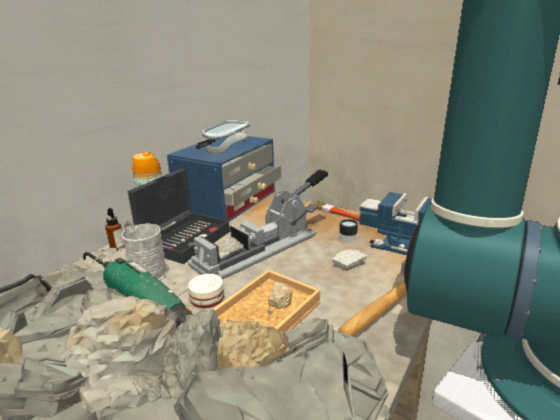

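View pics/side0.png

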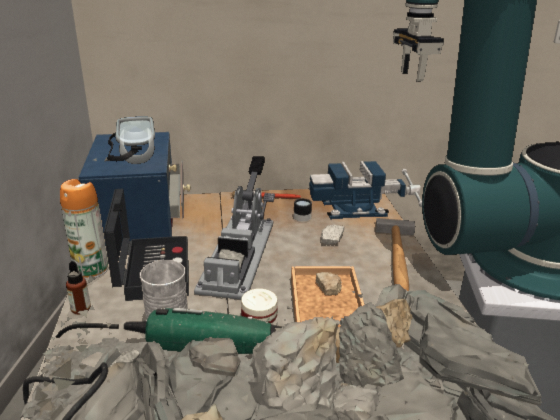

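```bash
cat >> h.py <<'E'
from scipy.spatial.transform import Rotation as R
def down(phi, tilt=None):
    """tool pointing down, closing line (tool y) at angle phi (deg) in world xy, either way round; tilt = extra world Rotation"""
    best=None
    for k in (0,180):
        t=np.radians((phi+k+90)/2)
        r=R.from_rotvec(np.pi*np.array([np.cos(t),np.sin(t),0]))
        if tilt is not None: r=tilt*r
        o=r.as_rotvec(); p=arm.current_tool_pos(); q=arm.solve_ik(p,o)
        if q is None: continue
        d=np.abs(np.array(q)-arm.current_joint_positions())[-1]
        if best is None or d<best[0]: best=(d,o)
    return best[1]
def rect(P):
    r=cv2.minAreaRect(P[:,:2].astype(np.float32)); b=cv2.boxPoints(r)
    e=b[1]-b[0],b[2]-b[1]; e=max(e,key=np.linalg.norm)
    return np.round(r[0],1),sorted(np.round(r[1],1)),round(np.degrees(np.arctan2(e[1],e[0]))%180,1)
def look(c,n,qs,band=5):
    for q in qs:
        o=arm.outline_of(n,q)
        if o and o[0]['p']>.3:
            P=pts(c,o[0]['mask'])
            if len(P)<5: continue
            z=np.percentile(P[:,2],90); T=P[abs(P[:,2]-z)<band]
            print(n,q,round(o[0]['p'],2),np.round(o[0]['at']),len(P),'z90',z.round(1),'top',rect(T),'med',np.median(T,0).round(1),'all',rect(P))
        else: print(n,q,'-')
E
python3 - <<'E'
from h import *
o=down(-3.7)
print(o)
for i,p in enumerate([[560,-50,420],[520,120,420]]):
    arm.move_ptp(p,o); arm.dwell(.2)
    c=arm.read_camera('wrist'); save(c,f'w{i}.png'); np.savez(f'w{i}.npz',**{k:np.array(c[k]) for k in c})
    print(np.linalg.inv(c['view'])[:3,[2,3]].round(2).tolist())
    look(c,'wrist',['jaw_plate','carriage','lever_grip','release_tab','stone_done','stone_next','tray','stone_small','clamp','loupe'])
print(arm.current_t(),arm.current_joint_positions())
E
```

```text
[2.29199834 2.14856883 0.        ]
[[-0.02, 564.39], [-0.28, 27.45], [-0.96, 566.92]]
wrist jaw_plate 0.82 [311.  61.] 593 z90 64.9 top (array([624.9,  99.9]), [np.float64(9.0), np.float64(58.8)], np.float32(176.1)) med [624.3 100.   64.1] all (array([626.4,  95.1]), [np.float64(27.2), np.float64(66.5)], np.float32(169.9))
wrist carriage 0.61 [312.  86.] 2125 z90 64.1 top (array([623.6,  81. ]), [np.float64(46.9), np.float64(60.3)], np.float32(176.1)) med [622.6  72.4  63.3] all (array([619.6,  19.4]), [np.float64(62.9), np.float64(181.5)], np.float32(85.6))
wrist lever_grip 0.88 [314. 209.] 1537 z90 132.0 top (array([ 609.8, -145.3]), [np.float64(27.9), np.float64(35.5)], np.float32(86.6)) med [ 609.4 -147.9  131. ] all (array([619.6, -92. ]), [np.float64(43.4), np.float64(143.1)], np.float32(86.7))
wrist release_tab 0.6 [289. 170.] 474 z90 77.0 top (array([574.1, -73.8]), [np.float64(19.7), np.float64(21.8)], np.float32(176.6)) med [574. -75.  75.] all (array([586.3, -43.5]), [np.float64(33.6), np.float64(90.5)], np.float32(60.6))
wrist stone_done -
wrist stone_next 0.87 [200. 155.
[... 3022 characters left out ...]
2(118.0)) med [434.5 167.6  36. ] all (array([430.4, 168.6]), [np.float64(42.1), np.float64(47.6)], np.float32(116.1))
wrist clamp 0.98 [338. 200.] 9234 z90 95.4 top (array([614.2, -36.2]), [np.float64(51.6), np.float64(53.2)], np.float32(84.5)) med [615.  -34.2  97.4] all (array([616.5,   9.8]), [np.float64(114.7), np.float64(392.2)], np.float32(86.3))
wrist loupe 0.97 [274. 286.] 543 z90 39.7 top (array([ 500.4, -120.5]), [np.float64(38.7), np.float64(39.8)], np.float32(86.6)) med [ 500.7 -116.    39.2] all (array([ 499.9, -120.1]), [np.float64(39.4), np.float64(39.5)], np.float32(153.4))
7.0 [ 1.79004828e-01 -1.79763688e-01  1.43769457e+00  9.67219792e-06
  1.88364659e+00  2.43590713e-01]
```

Run:
```python
import cv2,numpy as np
a=cv2.imread('pics/w0.png');b=cv2.imread('pics/w1.png')
cv2.imwrite('pics/c0.png',np.vstack([np.hstack([cv2.resize(a[120:190,160:240],(400,350),interpolation=2),cv2.resize(b[215:285,197:277],(400,350),interpolation=2)]),np.hstack([cv2.resize(b[:,::],(333,250)),cv2.resize(a,(333,250)),np.zeros((250,134,3),np.uint8)])]))
```

```text
(no output)
```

View pics/c0.png

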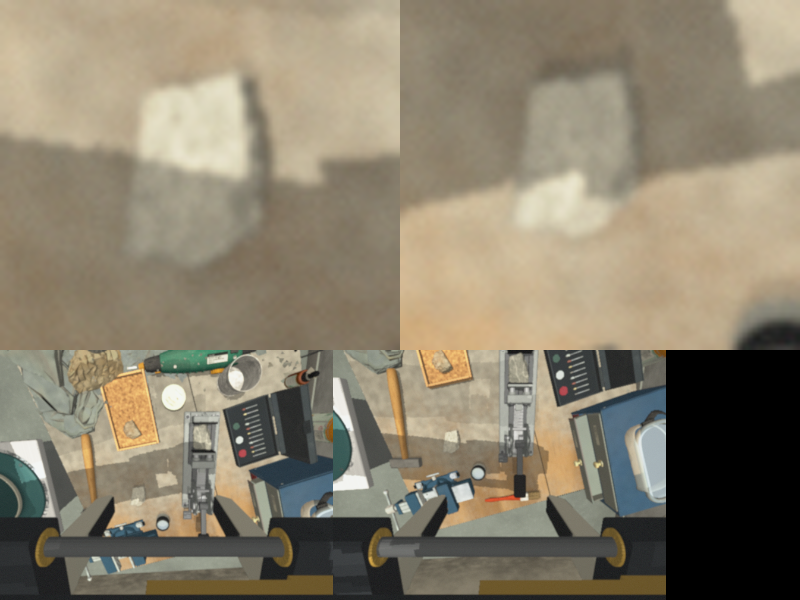

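```bash
cat >> h.py <<'E'
PSI=-3.8; O=np.array([627.3,132.5,0]); RC=R.from_euler('z',PSI,degrees=True)
def C(x,y,z): return O+RC.apply([x,y,z])
E
python3 - <<'E'
from h import *
A=[]
for i in (0,1):
    d=np.load(f'w{i}.npz'); A.append(pts(d,np.ones((420,560),bool)))
A=np.vstack(A); A=A[(A[:,2]<330)]
for y in range(-300,320,40):
    print(y,[int(np.max(A[(abs(A[:,0]-x)<20)&(abs(A[:,1]-y)<20),2],initial=-1)) for x in range(340,800,40)])
# press the release tab
tilt=R.from_rotvec(np.radians(-15)*RC.apply([0,1,0]))
arm.command_gripper(0,20)
o=down(90+PSI,tilt); zd=R.from_rotvec(o).apply([0,0,1]); print(zd)
f=lambda z: C(-42,-213,z)-19*zd
arm.move_ptp(f(150),o)
arm.movel(f(84),o,200)
F0=arm.current_force(); on=None; z=82
while z>=54:
    arm.movel(f(z),o,60); F=np.array(arm.current_force())-F0
    print(z,F.round(1),end=' ')
    if on is None and F[2]>1.5: on=z
    if on and (z<=on-14 or F[2]>15): break
    z-=2
arm.dwell(.15)
c=arm.read_camera('side'); look(c,'side',['jaw_plate','carriage']); print(arm.current_t())
E
```

```text
-300 [2, 3, 2, 2, 1, -1, -1, -1, -1, -1, -1, -1]
-260 [1, 2, 2, 2, 3, 2, 2, 2, 1, -1, -1, -1]
-220 [111, 111, 111, 108, 10, 13, 13, 16, 15, 11, 2, 1]
-180 [112, 110, 110, 109, 88, 2, 133, 134, 11, 8, 2, 92]
-140 [112, 111, 110, 89, 88, 40, 134, 136, 3, 2, 2, 92]
-100 [28, 24, 11, 3, 42, 39, 123, 124, 13, 2, 2, 161]
-60 [27, 4, 26, 24, 2, 3, 107, 111, 99, 2, 82, 166]
-20 [2, 3, 25, 26, 3, 3, 107, 107, 105, 2, 93, 167]
20 [3, 3, 17, 21, 3, 3, 76, 74, 73, 2, 94, 167]
60 [3, 3, 3, 3, 3, 3, 65, 65, 65, 3, 32, 32]
100 [4, 31, 31, 3, 3, 3, 65, 66, 66, 32, 31, 23]
140 [3, 33, 40, 41, 32, 3, 39, 44, 44, 32, 23, 22]
180 [49, 33, 40, 38, 33, 3, 68, 70, 70, 32, 23, 22]
220 [51, 57, 17, 17, 32, 37, 37, 41, 27, 31, 31, 32]
260 [79, 59, 17, 17, 32, 37, 37, 5, 101, 101, 101, 3]
300 [107, 97, 66, 32, 42, 52, 55, 60, 101, 101, 101, 2]
[ 0.25825002 -0.01715295 -0.96592583]
82 [ 0.7  1.  -1. ] 80 [-0.2 -0.2 -2. ] 78 [ 0.1 -0.9  3.5] 76 [ 1.2 -1.6  3.7] 74 [ 2.3 -1.4  4.2] 72 [ 0.3 -0.3 -0.6] 70 [ 0.1  1.  -0.7] 68 [0.9 0.3 0. ] 66 [ 0.7  0.9 -0.5] 64 [ 1.3  0.8 -0.6] side jaw_plate 0.77 [241. 237.] 479 z90 63.9 top (array([621.5,  64. ]), [np.float64(15.0), np.float64(58.8)], np.float32(175.2)) med [623.9  67.   63.4] all (array([623.1,  66.8]), [np.float64(26.7), np.float64(59.4)], np.float32(156.0))
side carriage 0.71 [240. 234.] 859 z90 64.1 top (array([620.7,  42.4]), [np.float64(58.5), np.float64(60.4)], np.float32(175.7)) med [621.6  40.1  63.2] all (array([639.4, -26.1]), [np.float64(69.1), np.float64(213.1)], np.float32(103.6))
13.4333
```

Run:
```python
from h import *
o=np.array(arm.current_ee_rot()); zd=R.from_rotvec(o).apply([0,0,1])
p=np.array(arm.current_tool_pos())
arm.movel(p-60*zd+[0,0,60],o,250)
o=down(PSI)
arm.command_gripper(85)
arm.move_ptp(C(-5,-45,300),o); arm.dwell(.15)
c=arm.read_camera('wrist'); save(c,'w2.png')
look(c,'wrist',['stone_done','jaw_plate','release_tab'])
P=pts(c,np.ones((420,560),bool)); L=RC.inv().apply(P-O)
s=L[(abs(L[:,0])<45)&(L[:,1]>-55)&(L[:,1]<42)&(L[:,2]>33)&(L[:,2]<55)]
print('stone clamp frame',rect(s),np.percentile(s,[2,98],axis=0).round(1).tolist())
print(arm.current_t())
```

```text
wrist stone_done 0.8 [274. 136.] 1957 z90 42.0 top (array([624.7, 139.6]), [np.float64(48.3), np.float64(69.4)], np.float32(89.1)) med [624.4 137.4  40.7] all (array([624.1, 139.3]), [np.float64(48.5), np.float64(69.7)], np.float32(90.1))
wrist jaw_plate 0.81 [279. 198.] 757 z90 64.6 top (array([622.6,  63.9]), [np.float64(8.7), np.float64(59.1)], np.float32(176.6)) med [623.2  64.3  64. ] all (array([622.3,  57.4]), [np.float64(22.3), np.float64(59.4)], np.float32(176.5))
wrist release_tab 0.82 [256. 293.] 726 z90 76.6 top (array([574.4, -72.8]), [np.float64(21.2), np.float64(23.9)], np.float32(176.3)) med [574.6 -74.4  74.9] all (array([599.7, -10.6]), [np.float64(43.8), np.float64(258.0)], np.float32(74.5))
stone clamp frame (array([-3.9,  5.3]), [np.float64(49.3), np.float64(71.8)], np.float32(96.4)) [[-26.0, -25.4, 34.9], [20.0, 38.3, 42.7]]
17.425
```

View pics/w2.png

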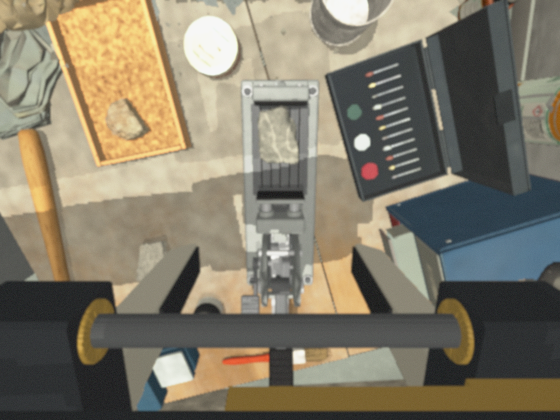

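Run:
```python
from h import *
o=down(PSI); g=np.array([624.6,139.3,0])
arm.move_ptp(g+[0,0,130],o); arm.movel(g+[0,0,49],o,120)
print(arm.current_force())
arm.command_gripper(30,15); print('w',arm.current_gripper_width(),arm.current_grasp_force())
arm.movel(g+[0,0,120],o,120); print('w',arm.current_gripper_width(),arm.current_grasp_force())
# tray
ty=7.6; T=np.array([434.9,216.6,0]); RT=R.from_euler('z',ty,degrees=True)
t=T+RT.apply([0,42,0]); o2=down(ty)
arm.move_ptp(t+[0,0,130],o2)
c=arm.read_camera('side'); save(c,'s1.png'); print(arm.current_t())
```

```text
[-0.70516795 -0.37476374  0.35671682]
w 49.464823991371595 14.863367298385128
w 48.90945187572165 14.875761180301197
25.0333
```

View pics/s1.png

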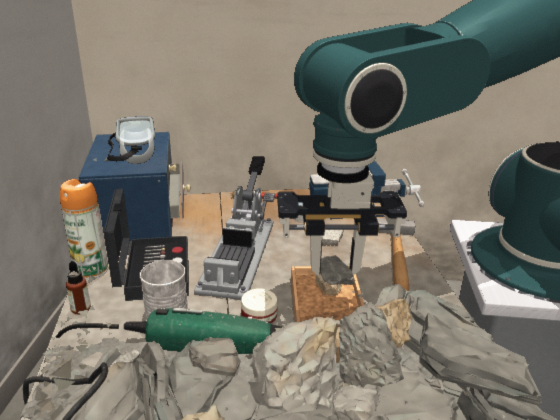

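Run:
```python
from h import *
ty=7.6; T=np.array([434.9,216.6,0]); RT=R.from_euler('z',ty,degrees=True)
t=T+RT.apply([2,29,0]); o2=down(ty)
arm.movel(t+[0,0,60],o2,200)
F0=np.array(arm.current_force())
for z in (42,40,39,38,37,36):
    arm.movel(t+[0,0,z],o2,50 if z<42 else 100); F=arm.current_force()[2]-F0[2]; print(z,round(F,1))
    if F>2: break
arm.command_gripper(62)
arm.movel(t+[0,0,110],o2,200)
# look at stone_next on the way
s=np.array([431,-30,0]); o=down(-12)
arm.command_gripper(80)
arm.move_ptp(s+[0,-50,230],o); arm.dwell(.1)
c=arm.read_camera('wrist'); save(c,'w3.png'); look(c,'wrist',['stone_next'])
P=pts(c,np.ones((420,560),bool)); m=(abs(P[:,0]-431)<50)&(abs(P[:,1]+30)<50)
for lo in (6,12,17,21): print(lo,rect(P[m&(P[:,2]>lo)]))
c=arm.read_camera('side'); look(c,'side',['stone_done','stone_small'])
print(arm.current_t())
```

```text
42 0.7
40 0.2
39 0.6
38 0.7
37 1.6
36 12.5
wrist stone_next 0.63 [268. 144.] 2045 z90 23.6 top (array([431.7, -29.3]), [np.float64(37.9), np.float64(68.6)], np.float32(67.0)) med [432.3 -33.7  21.3] all (array([431.6, -30.2]), [np.float64(45.7), np.float64(69.2)], np.float32(72.6))
6 (array([431. , -38.9]), [np.float64(82.1), np.float64(100.0)], np.float32(180.0))
12 (array([431. , -38.9]), [np.float64(82.1), np.float64(100.0)], np.float32(180.0))
17 (array([431. , -38.9]), [np.float64(82.1), np.float64(100.0)], np.float32(180.0))
21 (array([431. , -39.3]), [np.float64(81.5), np.float64(100.0)], np.float32(180.0))
side stone_done 0.57 [328. 307.] 522 z90 31.3 top (array([435.4, 250.6]), [np.float64(48.6), np.float64(65.6)], np.float32(118.6)) med [433.9 251.1  29.8] all (array([423.6, 302.7]), [np.float64(52.6), np.float64(193.3)], np.float32(96.1))
side stone_small 0.65 [261. 306.] 1040 z90 36.5 top (array([553.1, 247.8]), [np.float64(59.2), np.float64(62.9)], np.float32(95.9)) med [552.6 250.1  35.4] all (array([552. , 248.2]), [np.float64(68.1), np.float64(155.9)], np.float32(99.3))
30.3167
```

View pics/w3.png

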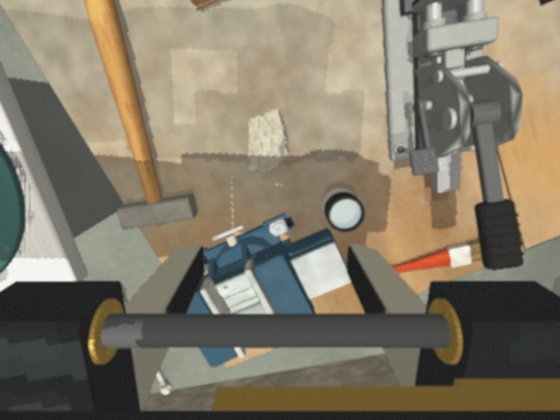

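Run:
```python
from h import *
g=np.array([431.5,-31,0]); o=down(-12)
arm.movel(g+[0,0,90],o,250); arm.movel(g+[0,0,26],o,120)
arm.command_gripper(30,15); print('w',arm.current_gripper_width(),arm.current_grasp_force())
arm.movel(g+[0,0,130],o,200)
o=down(PSI); t=C(0,0,0)
arm.move_ptp(t+[0,0,130],o); arm.movel(t+[0,0,60],o,150); print('w',arm.current_gripper_width())
F0=arm.current_force()[2]
for z in (55,54,53,52.3,51.6,51,50.4):
    arm.movel(t+[0,0,z],o,50); F=arm.current_force()[2]-F0; print(z,round(F,1))
    if F>1.5: break
arm.command_gripper(70)
arm.movel(t+[0,0,120],o,200)
arm.command_gripper(0,20)
arm.move_ptp(C(0,-60,260),o); arm.dwell(.1)
c=arm.read_camera('wrist'); save(c,'w4.png'); look(c,'wrist',['stone_next','jaw_plate','carriage','lever_grip'])
print(arm.current_t())
```

```text
w 43.93099300400005 14.999696592567489
w 43.8757340530688
55 -0.5
54 -0.3
53 -0.9
52.3 -0.5
51.6 5.2
wrist stone_next 0.63 [280. 132.] 2077 z90 49.6 top (array([627.4, 134.7]), [np.float64(38.3), np.float64(70.8)], np.float32(76.3)) med [628.4 130.2  47.3] all (array([626.9, 133.8]), [np.float64(44.2), np.float64(70.6)], np.float32(84.7))
wrist jaw_plate 0.62 [276. 196.] 943 z90 64.6 top (array([623. ,  63.7]), [np.float64(9.2), np.float64(59.1)], np.float32(176.3)) med [623.   64.1  63.9] all (array([622.5,  56.3]), [np.float64(24.2), np.float64(59.1)], np.float32(176.3))
wrist carriage 0.88 [278. 218.] 2523 z90 64.1 top (array([621.7,  44.1]), [np.float64(48.4), np.float64(61.3)], np.float32(176.5)) med [621.6  35.5  63.1] all (array([621.6,  39.7]), [np.float64(64.9), np.float64(84.8)], np.float32(92.7))
wrist lever_grip 0.85 [272. 370.] 268 z90 123.9 top (array([ 609.6, -118.6]), [np.float64(9.7), np.float64(17.9)], np.float32(86.2)) med [ 609.  -116.8  121.4] all (array([616.3, -16.3]), [np.float64(9.8), np.float64(223.0)], np.float32(86.2))
39.25
```

View pics/w4.png

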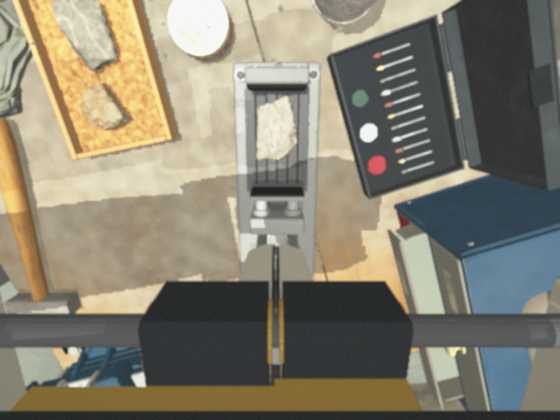

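Run:
```python
from h import *
o=down(PSI); f=lambda z: C(0,-271,z+19)
arm.move_ptp(f(150),o); arm.movel(f(136),o,150)
F0=arm.current_force()[2]; t0=arm.current_t()
arm.movel(f(86),o,90); print(round(arm.current_force()[2]-F0,1),arm.current_t()-t0)
for z in (84,82,80,78,76.5):
    arm.movel(f(z),o,60); F=arm.current_force()[2]-F0; print(z,round(F,1))
    if F>14: break
open('depth','w').write(str(z)); t0=arm.current_t()
arm.movel(f(140),o,120); print(arm.current_t()-t0)
c=arm.read_camera('side'); look(c,'side',['jaw_plate','carriage','lever_grip'])
print(arm.current_t())
```

```text
4.1 0.7084000000000046
84 3.6
82 3.6
80 3.9
78 8.0
76.5 19.8
0.6832999999999956
side jaw_plate 0.89 [238. 241.] 518 z90 63.9 top (array([621.7,  72.4]), [np.float64(14.6), np.float64(57.7)], np.float32(174.1)) med [622.9  74.4  63.4] all (array([623.3,  89.1]), [np.float64(48.8), np.float64(59.5)], np.float32(175.5))
side carriage 0.77 [242. 237.] 789 z90 64.4 top (array([619.7,  52.5]), [np.float64(54.4), np.float64(58.1)], np.float32(176.5)) med [619.2  47.6  63.3] all (array([619.4,  26.6]), [np.float64(62.0), np.float64(107.0)], np.float32(85.2))
side lever_grip 0.91 [252. 177.] 492 z90 128.5 top (array([ 609.5, -135.6]), [np.float64(26.2), np.float64(45.9)], np.float32(81.4)) med [ 607.  -135.5  127.7] all (array([ 667.2, -553.2]), [np.float64(82.2), np.float64(1084.6)], np.float32(98.9))
44.725
```

Run:
```python
from h import *
o=down(PSI); f=lambda z: C(0,-271,z+19)
F0=arm.current_force()[2]
for i in range(4):
    arm.movel(f(77.7),o,90); F=arm.current_force()[2]-F0
    arm.movel(f(140),o,130); arm.dwell(.25)
    c=arm.read_camera('side'); m=arm.outline_of('side','jaw_plate')
    P=pts(c,m[0]['mask']) if m else np.zeros((1,3)); print(i,round(F,1),np.median(P[abs(P[:,2]-63.5)<4],0).round(1),arm.current_t())
look(c,'side',['lever_grip','carriage','stone_next'])
```

```text
0 18.9 [620.2  82.6  63.6] 46.55
1 17.9 [625.7  90.3  63.6] 48.375
2 18.5 [619.8 -40.7  62.7] 50.2
3 18.1 [624.  105.7  63.9] 52.025
side lever_grip 0.7 [251. 184.] 567 z90 128.4 top (array([ 608.9, -136.6]), [np.float64(28.9), np.float64(43.9)], np.float32(86.2)) med [ 607.9 -134.5  128. ] all (array([ 671.6, -544.7]), [np.float64(59.9), np.float64(1100.6)], np.float32(98.0))
side carriage 0.79 [239. 238.] 889 z90 64.4 top (array([623.2,  84.8]), [np.float64(54.6), np.float64(61.5)], np.float32(177.5)) med [622.8  78.6  63.5] all (array([627.4,  53.2]), [np.float64(77.2), np.float64(148.2)], np.float32(103.0))
side stone_next 0.53 [233. 253.] 223 z90 51.2 top (array([622.5, 130.4]), [np.float64(32.7), np.float64(43.1)], np.float32(70.8)) med [624.8 131.3  49. ] all (array([623.1, 140.1]), [np.float64(44.9), np.float64(84.8)], np.float32(97.6))
```

Run:
```python
from h import *
o=down(PSI); f=lambda z: C(0,-271,z+19)
arm.movel(f(77.7),o,90); arm.movel(f(150),o,130)
arm.move_ptp(C(0,-60,280),o); arm.dwell(.2)
c=arm.read_camera('wrist'); save(c,'w5.png'); look(c,'wrist',['stone_next','jaw_plate','carriage'])
c=arm.read_camera('side'); look(c,'side',['jaw_plate','carriage','lever_grip','stone_done'])
print(arm.current_t())
```

```text
Traceback (most recent call last):
host.Unreachable: the arm cannot take that pose within its joint ranges
```

Run:
```python
from h import *
o=down(PSI); print(arm.current_joint_positions().round(2) if hasattr(arm.current_joint_positions(),'round') else arm.current_joint_positions())
try: arm.move_ptp(C(0,-60,260),o)
except arm.Unreachable:
    t=R.from_rotvec(o)*R.from_euler('z',180,degrees=True); print('flip'); arm.move_ptp(C(0,-60,260),t.as_rotvec())
arm.dwell(.2)
c=arm.read_camera('wrist'); save(c,'w5.png'); look(c,'wrist',['stone_next','jaw_plate','carriage'])
c=arm.read_camera('side'); look(c,'side',['jaw_plate','carriage','lever_grip','stone_done'])
print(arm.current_t())
```

```text
[-0.26  0.03  1.64  0.    1.47  2.94]
flip
wrist stone_next 0.6 [277. 127.] 2053 z90 49.6 top (array([628. , 141.3]), [np.float64(37.2), np.float64(69.4)], np.float32(73.4)) med [629.2 137.1  47.4] all (array([625.9, 140.6]), [np.float64(45.7), np.float64(66.7)], np.float32(89.3))
wrist jaw_plate 0.96 [276. 157.] 755 z90 64.7 top (array([625.2, 103.5]), [np.float64(8.8), np.float64(59.6)], np.float32(176.2)) med [625.4 103.5  63.9] all (array([624.5, 100.8]), [np.float64(16.1), np.float64(64.4)], np.float32(175.5))
wrist carriage 0.61 [276. 187.] 3144 z90 63.9 top (array([624.2,  86.6]), [np.float64(42.5), np.float64(61.5)], np.float32(176.2)) med [624.2  81.   63.1] all (array([620.4,  52.1]), [np.float64(64.6), np.float64(112.0)], np.float32(86.3))
side jaw_plate 0.69 [233. 247.] 400 z90 65.0 top (array([624.6, 106.5]), [np.float64(13.2), np.float64(59.3)], np.float32(174.1)) med [625.2 107.3  64.1] all (array([644. ,  99.4]), [np.float64(48.9), np.float64(92.7)], np.float32(144.4))
side carriage 0.66 [236. 239.] 866 z90 64.5 top (array([623.8,  88.5]), [np.float64(47.7), np.float64(62.3)], np.float32(175.9)) med [623.5  86.5  63.4] all (array([630.6,  46.9]), [np.float64(74.3), np.float64(163.4)], np.float32(102.1))
side lever_grip 0.96 [252. 179.] 643 z90 129.6 top (array([ 608.8, -139.8]), [np.float64(30.4), np.float64(48.9)], np.float32(90.7)) med [ 608.1 -140.9  129.3] all (array([ 668.1, -550.9]), [np.float64(86.9), np.float64(1105.9)], np.float32(99.0))
side stone_done 0.66 [330. 306.] 557 z90 31.4 top (array([435.6, 249.7]), [np.float64(48.5), np.float64(65.9)], np.float32(119.3)) med [433.9 250.7  29.8] all (array([426.2, 302.3]), [np.float64(54.2), np.float64(196.0)], np.float32(94.4))
56.7583
```

View pics/w5.png

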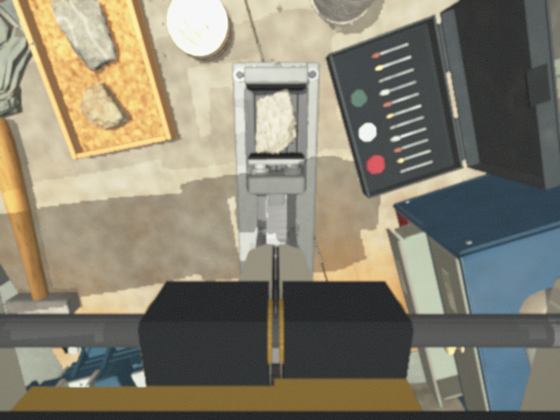

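```bash
python3 -c "
from cell import arm
print(arm.finish_job())"
```

```text
the job is handed in; nothing more can be done
None
```

I handed the job in at about 57 s of the 72 s; the hand-in gave no verdict. In the last pictures, the finished stone lies in the tray beside the small stone. The next stone sits flat between the jaws after six strokes, with the sprung jaw pushed back about 6–7 mm (measured from images), inside the 1.5–14.5 mm for a firm grip.

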